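Pump up the glaze sprayer until its pressure pin stands out

ROBOT

A 6-joint arm with a two-finger parallel gripper is mounted at the origin on the work surface. World frame = base frame: x ahead of the robot, y to its left, z up, the work surface at z = 0. Lengths are in m, angles in rad, forces in N, time in s.
With the tool pointing down it reaches from about 0.25 to 0.775 m from the base axis. Payload 8.9 kg.
Tool frame: the origin (TCP) lies midway between the tips of the shut fingers; the grasp point (between the pads) lies 19 mm behind it (r.grip_depth is the distance from the TCP to the grasp point, in m); z points along the fingers, y is the direction in which the jaws open and shut (so a half turn about z gives the same grasp; the last joint's range is limited). The gripper opens to 85 mm and grips with 20 to 120 N. Pads are 22 mm wide; open, the fingers measure 114 mm over their backs; the gripper's body (76 mm by 85 mm) begins 54 mm behind the grasp point. The pads swing forward as they close: fully open they stand 13 mm farther back than shut.
Start: joints at [-0.139, 0.291, -0.153, 1.127, 0, 1.431], TCP at [0.525, 0, 0.231] pointing down, gripper open.
Joint ranges: [-2.52, 2.52], [-0.91, 1.74], [-1.3, 1.37], [-1.96, 2.02], [-1.52, 1.47], [-3.14, 3.14]. Speed limits (rad/s): [2.22, 2.22, 2.79, 3.14, 3.14, 3.14].

INTERFACE

Orientations are given as a unit quaternion [x, y, z, w].
In Python, from workcell import r, optics, ticket gives the robot as it stands.
- The arm moves only by the tool arm_command, never from a script. Its arguments are lists of equal length, an entry for each row: "translation": the shift along the tool's x, y, z in cm, a list of three; "spin": the turn about the tool's z in rad; "fingers": the finger opening in cm, from 0 to 8.54. In form: {"translation": [[tx, ty, tz], ...], "spin": [spin, ...], "fingers": [fingers, ...]}. A call has 1 to 8 rows; each row shifts and turns the commanded pose from where the row before left it, along the tool's axes as they then stand; what a row does not reach is not made up. A row lasts 1/12 s, in which the tool goes at most 41.7 mm and 7.16 degrees, less where a joint would pass 70% of its speed; a pose out of reach is approached as far as the arm can. A call with a gripper value outside its range is refused whole. The fingers move at their own pace and stop on an object; "grip_force" is the grip in N (left out, the last holds). Time passes only in rows, so rows that do not move let the fingers close. It gives the time, the measured TCP pose, the force and the opening at its end, in the units of the state.
- r.get_state(): the state, without advancing time (a new reading comes with each control period).
- optics.capture(name): name is "scene" or "side" or "wrist"; returns the picture (420x560x3 uint8, red, green, blue); there is no depth.
- optics.get_calibration(name): a dict with "camera_matrix" (3x3 intrinsics, pixels), "view" (4x4, takes a point from world to camera coordinates). Camera axes: x right, y down, z forward; pixel columns grow to the right and rows downward; lengths in m; the calibration is good to about 2 mm. The wrist camera is an equidistant fisheye: a pixel r from the principal point sees the ray r / f radians off the axis. A picture is of the moment at which its call begins: read the wrist's pose just before it. get_calibration takes no time and is no camera call; for the wrist camera it gives the pose at the moment of the call.
- ticket.hand_in(): hands the job in, once; it reports no verdict.
The state is a dict: "t": time; "joint_pos": joint angles; "qvel": joint speeds; "joint_torque": joint torques, N m; "tcp_pos": TCP position; "orientation": TCP orientation; "contact_force": force on the tool from outside, world axes, zero at the start; "wrist_torque": the same for the moment, N m; "grip_width": finger opening in m.
Only numpy, scipy, OpenCV 4.12 (cv2) and the standard library are available. Lean on these libraries where they do the work, as an engineer would, in place of code of your own. Each camera call takes 0.05 s, during which the arm holds its last target.

TASK

Pump up the steel pressure sprayer on the counter: with the fingertips, press its round black pump knob all the way down and let it spring back up, again and again, until the white indicator pin beside the pump has come fully out, then leave the knob up and the hand clear. Only push the knob, without ramming it: do not touch the pin, and leave the other things on the counter standing where they are.

Things in the scene. Friction and masses are not known exactly. Their poses are not given: they have to be found in the camera images.
- sprayer: Bench sprayer bolted down by a round foot plate 152 mm across: steel tank, 124 mm across, 130 mm high; the only thing with spout and pin. Origin: centre of underside, z up the pump's axis. On the axis a black pump knob, 36 mm across, top 220 mm up. On the tank's top, 43 mm out along its own +x, a black boss (20 mm, top 137 mm up) holds the white pin. Brass spout 160 mm up, to 86 mm along own +y.
- knob_top (a point): Centre of the top of the pump knob (flat disc about 28 mm across, rounded to 36 mm); moves straight down and up with the knob: 220 mm above the counter when up, 192 mm when fully down.
- pump (a joint): How far the pump knob is pressed, m: 0 = up, 0.028 = fully down at its stop. Springs resist with 4 N at first, 5 N at 17 mm and 11 to 13 N below that, and lift the knob again by themselves in about 0.3 s once the hand lets it. Only a stroke that goes nearly all the way down (over 25 mm) and comes back up counts; short strokes do little or nothing.
- pin (a joint): How far the indicator pin is out, m. Starts between 0 (tip 3 mm above the boss) and 0.010; climbs about 5 mm with each full stroke (the first one up to 11 mm), while the knob comes back up, and stays there. 0.027 = fully out, where it stops rising; this takes 3 to 5 full strokes; more do no harm.
- pin_tip (a point): Centre of the top of the white pin (9 mm across): 140 mm above the counter when fully in, 167 mm when fully out.
- canister: Bystander: closed steel storage canister, 104 mm across, 178 mm high with a round knob (36 mm) on its lid; no spout, no pin. Loose. Origin at the centre of its underside.
- jug: Bystander: open aluminium jug, 100 mm across, 120 mm high, handle on its own +y. Loose. Origin at the centre of its underside.
- bowl: Bystander: small steel bowl, 100 mm across, 45 mm high. Loose. Origin at the centre of its underside.
- cake_ring: Bystander: steel cake ring, 72 mm across, 45 mm high. Loose. Origin at the centre of its underside.
- cake: Bystander: single glazed brown cake, 64 mm across, 44 mm high. Loose. Origin at the centre of its underside.
- spatula: Bystander: spatula lying flat along its own x, handle to its -x, under 25 mm high. Loose.
- shaker: Bystander: aluminium sugar shaker, 64 mm across, 100 mm high. Loose. Origin at the centre of its underside.
Not all that is in view belongs to the job. What is shaped like the sprayer but blue is not meant.

How it is judged:
By the outcome, as a careful person would: the job done as asked, in the order asked, and still so for the second after the job is handed in, with the robot touching nothing.
It also fails if it takes over 48 s, if anything falls off the work surface, if the arm or the gripper's body presses on something with over 40 N, if the wrist force passes 120 N, or if a joint passes its speed limit or range.

## Working session

There is one attempt and no reset: what is moved stays moved. The work goes in short steps, Python scripts to look and compute and a tool call to move; the robot and the scene stay as the last step left them, time stands still between calls to the robot, and variables do not carry over. Pictures are saved under pics/ and viewed, and the job is handed in when it is done.

Besides the shell and the picture viewer there is one more tool, called by a JSON object that holds its "fn" and its "kwargs", one argument or row to a line. arm_command: Moves the arm, as the interface text tells. Its arguments: {"type":"object","properties":{"translation":{"type":"array","items":{"type":"array","items":{"type":"number"}}},"spin":{"type":"array","items":{"type":"number"}},"fingers":{"type":"array","items":{"type":"number"}},"grip_force":{"type":"number"}},"required":["translation","spin","fingers"]}

```bash
mkdir -p pics; python3 - <<'E'
from workcell import r,optics
import cv2,numpy as np
for n in("scene","side","wrist"):
    c=optics.get_calibration(n); print(n,np.round(c["camera_matrix"],1).tolist(),np.round(c["view"],3).tolist())
    cv2.imwrite(f"pics/{n}0.png",optics.capture(n)[:,:,::-1])
s=r.get_state();print({k:np.round(v,3).tolist() for k,v in s.items()})
E
```

```text
scene [[480.4, 0.0, 280.4], [0.0, 480.4, 200.4], [0.0, 0.0, 1.0]] [[-0.099, 0.995, 0.008, 0.128], [0.847, 0.088, -0.524, -0.298], [-0.522, -0.045, -0.852, 1.505], [0.0, 0.0, 0.0, 1.0]]
side [[423.9, 0.0, 281.3], [0.0, 423.9, 205.0], [0.0, 0.0, 1.0]] [[0.507, -0.862, 0.015, -0.296], [-0.484, -0.299, -0.822, 0.334], [0.713, 0.41, -0.569, 0.825], [0.0, 0.0, 0.0, 1.0]]
wrist [[325.2, 0.0, 283.6], [0.0, 325.2, 205.1], [0.0, 0.0, 1.0]] [[1.0, 0.0, -0.002, -0.525], [0.001, -0.945, 0.326, -0.042], [-0.002, -0.326, -0.945, 0.381], [0.0, 0.0, 0.0, 1.0]]
{'t': 0.15, 'joint_pos': [-0.139, 0.291, -0.154, 1.127, -0.0, 1.431], 'qvel': [-0.0, -0.001, 0.002, -0.001, -0.0, -0.0], 'joint_torque': [0.001, -53.737, 33.152, 0.011, -0.0, -0.0], 'tcp_pos': [0.525, 0.0, 0.231], 'orientation': [0.707, 0.707, -0.0, -0.0], 'contact_force': [0.248, 0.154, -0.263], 'wrist_torque': [-0.003, -0.002, -0.037], 'grip_width': 0.086}
```

View pics/scene0.png

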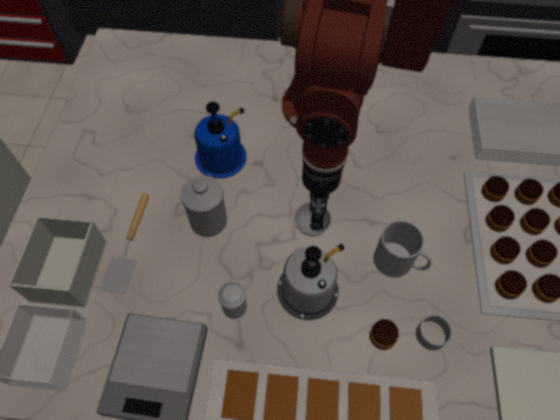

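View pics/side0.png

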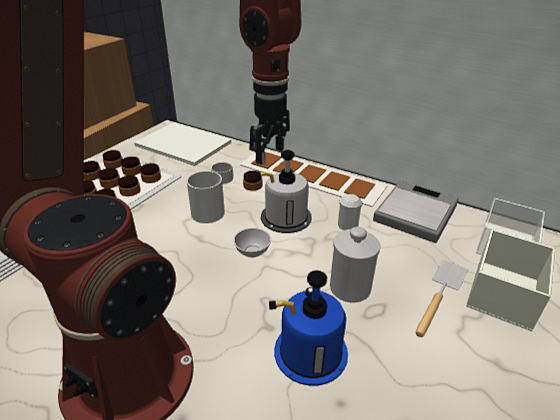

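View pics/wrist0.png

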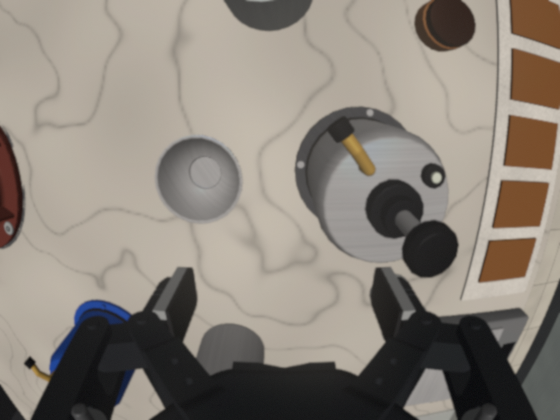

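The scene view shows the steel sprayer near (310,280) with its knob near (313,254). In the wrist view its knob is at about (430,249), the pin at (433,177), and the spout points to world +y. In the side view the knob is near (288,155). I'll zoom in to refine these.

```bash
python3 - <<'E'
import cv2,numpy as np
a=cv2.imread("pics/scene0.png")[225:325,260:360];b=cv2.imread("pics/side0.png")[135:235,240:340];c=cv2.imread("pics/wrist0.png")[150:290,350:490]
f=lambda x:cv2.resize(cv2.convertScaleAbs(x,alpha=1.8),(400,400),interpolation=cv2.INTER_CUBIC)
cv2.imwrite("pics/z0.png",cv2.resize(np.hstack([f(a),f(b)]),(800,400)));cv2.imwrite("pics/z1.png",f(c))
E
```

```text
(no output)
```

View pics/z0.png

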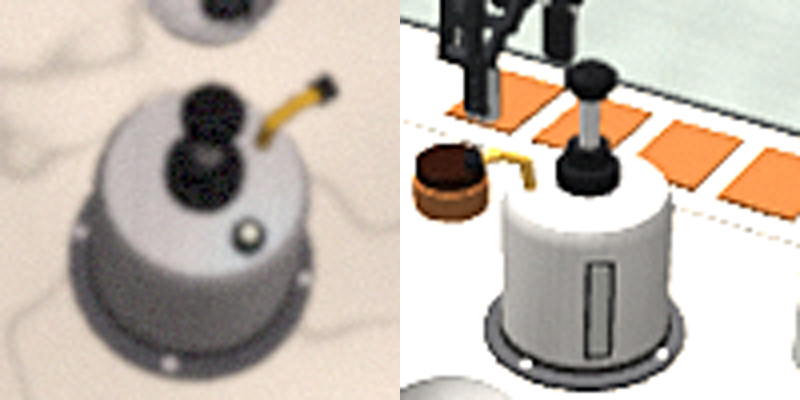

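View pics/z1.png

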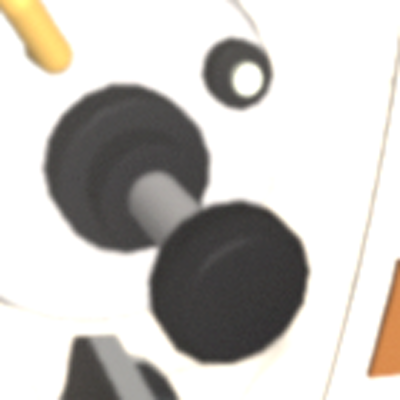

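```bash
cat > h.py <<'E'
from workcell import r,optics
import numpy as np
from scipy.optimize import least_squares
def proj(n,p,c=None):
    c=c or optics.get_calibration(n);K=np.array(c["camera_matrix"]);V=np.array(c["view"])
    q=V[:3,:3]@p+V[:3,3]
    if n=="wrist":
        rr=np.hypot(q[0],q[1]);th=np.arctan2(rr,q[2]);u=q[:2]/rr*th
    else:u=q[:2]/q[2]
    return np.array([K[0,0]*u[0]+K[0,2],K[1,1]*u[1]+K[1,2]])
def tri(obs,z=None):
    C={n:optics.get_calibration(n) for n in obs}
    mk=lambda x:np.array([x[0],x[1],x[2] if z is None else z])
    f=lambda x:np.concatenate([proj(n,mk(x),C[n])-obs[n] for n in obs])
    s=least_squares(f,[.6,0,.2] if z is None else [.6,0]);return mk(s.x),np.round(s.fun,1)
E
python3 - <<'E'
from h import *
k=dict(scene=[313.2,253.7],side=[287.6,155.5],wrist=[430.2,248.7])
print(tri(k));
for n in k: print(n,tri({n:k[n]},.21)[0])
p=dict(scene=[322.2,283.2],wrist=[436.4,177.6]);print("pin",tri(p))
print("bowl",tri(dict(wrist=[200,178]),.03),"can",tri(dict(scene=[202,187]),.178),"shaker",tri(dict(scene=[233,293]),.1),"jug",tri(dict(scene=[401,240]),.12))
E
```

```text
(array([6.13853372e-01, 1.88521855e-04, 2.09169222e-01]), array([-0. ,  0.4,  0.3, -0.8, -0.2, -0. ]))
scene [6.13388180e-01 1.37770309e-04 2.10000000e-01]
side [ 0.6083348  -0.00213208  0.21      ]
wrist [6.13570230e-01 5.77430479e-04 2.10000000e-01]
pin (array([0.64768398, 0.02698807, 0.13797338]), array([ 0.1,  0. , -0. ,  0. ]))
bowl (array([ 0.43166325, -0.00180631,  0.03      ]), array([0., 0.])) can (array([ 0.45277431, -0.26987187,  0.178     ]), array([0., 0.])) shaker (array([ 0.67572935, -0.16843417,  0.1       ]), array([ 0., -0.])) jug (array([0.51400864, 0.20583176, 0.12      ]), array([0., 0.]))
```

{"fn": "arm_command", "kwargs": {
  "translation": [
    [0,0,-1.5],
    [0,0,-1.0],
    [0,2.2,0],
    [0,2.2,0],
    [0,2.2,0],
    [0.03,2.25,0],
    [0,0,0],
    [0,0,0]
  ],
  "spin": [0,0,0,0,0,0,0,0],
  "fingers": [0,0,0,0,0,0,0,0],
  "grip_force": 30
}}

```text
t: 0.82
tcp_pos: [0.6139, 0.0003, 0.2558]
orientation: [0.707, 0.707, -0.0, -0.0]
contact_force: [0.1, 0.5, 1.2]
grip_width: -0.0
```

```bash
python3 - <<'E'
from h import *
import cv2
for n in("scene","side","wrist"):
    c=optics.get_calibration(n);im=optics.capture(n)[:,:,::-1]
    t=r.get_state()["tcp_pos"];u=proj(n,np.array(t),c);print(n,u,proj(n,np.array([.6135,0,.22]),c))
    if n!="wrist":
        u=u.astype(int);im=cv2.resize(cv2.convertScaleAbs(im[u[1]-60:u[1]+60,u[0]-60:u[0]+60],alpha=1.8),(400,400),interpolation=cv2.INTER_CUBIC)
    cv2.imwrite(f"pics/{n}1.png",im)
cv2.imwrite("pics/b.png",np.hstack([cv2.imread("pics/scene1.png"),cv2.imread("pics/side1.png")]))
print(t,r.get_state()["contact_force"])
E
```

```text
scene [314.82581907 243.81008536] [313.44745723 251.67423294]
side [288.02781336 138.96754489] [287.95173715 151.21603845]
wrist [282.76034719 271.68995814] [284.23260457 241.50572718]
[6.12736780e-01 3.62109267e-04 2.56499171e-01] [-0.76569699  0.15175329  0.93942528]
```

View pics/b.png

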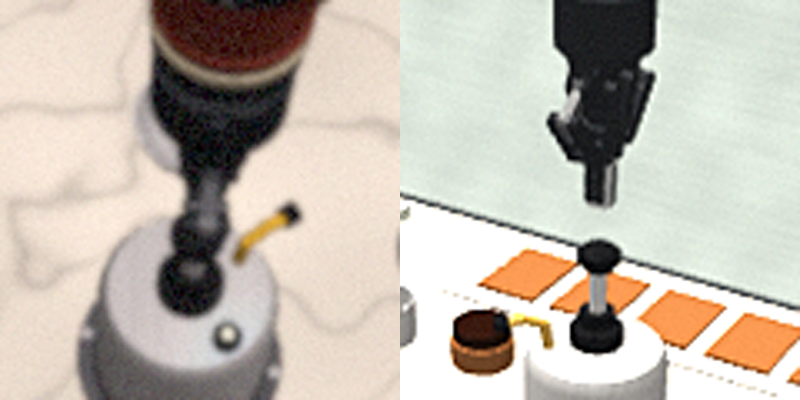

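View pics/wrist1.png

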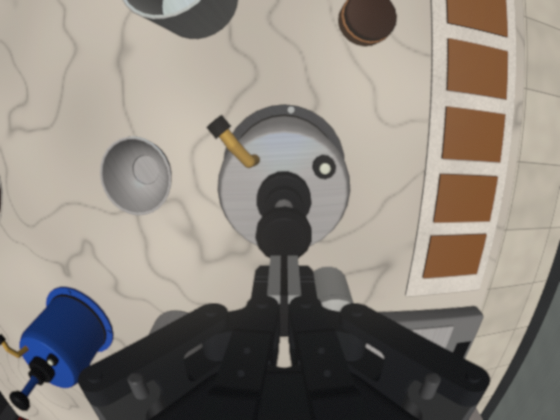

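The wrist view shows the shut fingers in line with the knob, at about (284,232). I'll go down onto it slowly.

{"fn": "arm_command", "kwargs": {
  "translation": [
    [0,0,1.5],
    [0,0,1.0],
    [0,0,0.6],
    [0,0,0.3],
    [0,0,0.3],
    [0,0,0.4],
    [0,0,0.4],
    [0,0,0]
  ],
  "spin": [0,0,0,0,0,0,0,0],
  "fingers": [0,0,0,0,0,0,0,0]
}}

```text
t: 1.63
tcp_pos: [0.6135, 0.0003, 0.211]
orientation: [0.707, 0.707, -0.0, 0.0]
contact_force: [-1.2, 0.3, 3.2]
grip_width: 0.0001
```

```bash
cat > look.py <<'E'
from h import *
import cv2,sys
k=sys.argv[1]
o=[]
for n in("scene","side"):
    c=optics.get_calibration(n);im=optics.capture(n)[:,:,::-1]
    u=proj(n,np.array([.6135,0,.19]),c).astype(int)
    o.append(cv2.resize(cv2.convertScaleAbs(im[u[1]-40:u[1]+60,u[0]-50:u[0]+50],alpha=1.8),(400,400),interpolation=cv2.INTER_CUBIC))
cv2.imwrite(f"pics/{k}.png",np.hstack(o))
cw=optics.get_calibration("wrist");w=optics.capture("wrist")[:,:,::-1]
cv2.imwrite(f"pics/{k}w.png",cv2.resize(w[80:280,184:384],(500,500)))
s=r.get_state();print(s["t"],s["tcp_pos"],s["contact_force"])
E
python3 look.py p1
```

```text
1.7833 [6.13509667e-01 2.75387771e-04 2.11526323e-01] [-1.92000978e+00  2.79677635e-03  3.26662928e+00]
```

View pics/p1.png

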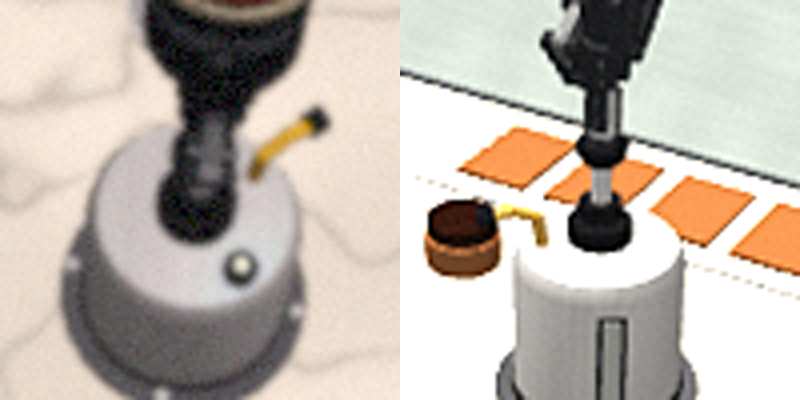

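View pics/p1w.png

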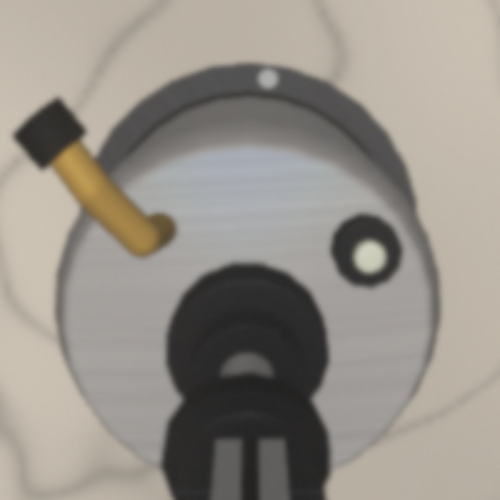

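The fingertips sit centred on the knob and are already pressing with about 3.3 N. I'll press on to the stop.

{"fn": "arm_command", "kwargs": {
  "translation": [
    [0,0,0.4],
    [0,0,0.4],
    [0,0,0.4],
    [0,0,0.3],
    [0,0,0.2],
    [0,0,0.1],
    [0,0,0]
  ],
  "spin": [0,0,0,0,0,0,0],
  "fingers": [0,0,0,0,0,0,0]
}}

```text
t: 2.37
tcp_pos: [0.6139, 0.0003, 0.1939]
orientation: [0.707, 0.707, 0.0, 0.001]
contact_force: [-2.8, 0.0, 11.2]
grip_width: 0.0001
```

```bash
python3 look.py p2
```

```text
2.5167 [6.13862097e-01 2.57889501e-04 1.94120659e-01] [-4.65739835  0.19488203 10.93961395]
```

View pics/p2.png

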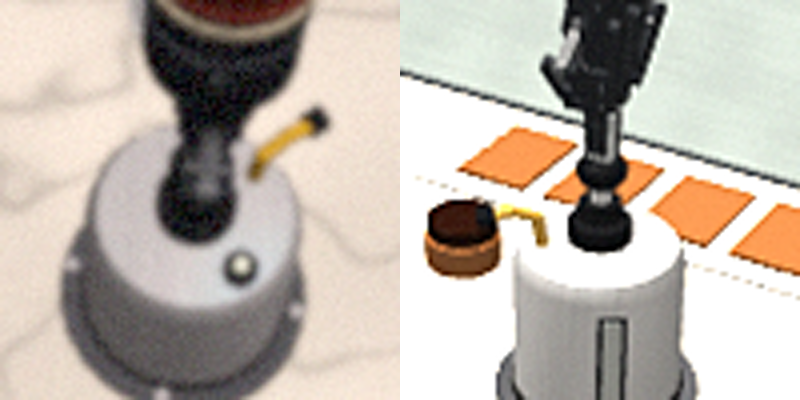

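{"fn": "arm_command", "kwargs": {
  "translation": [
    [0,0,0.15],
    [0,0,0.1],
    [0,0,0]
  ],
  "spin": [0,0,0],
  "fingers": [0,0,0]
}}

```text
t: 2.77
tcp_pos: [0.6139, 0.0002, 0.1918]
orientation: [0.707, 0.707, 0.0, 0.001]
contact_force: [-3.5, 0.1, 11.1]
grip_width: 0.0001
```

{"fn": "arm_command", "kwargs": {
  "translation": [
    [0,0,0.1],
    [0,0,0]
  ],
  "spin": [0,0],
  "fingers": [0,0]
}}

```text
t: 2.93
tcp_pos: [0.6139, 0.0003, 0.1916]
orientation: [0.707, 0.707, 0.001, 0.001]
contact_force: [-5.6, 0.6, 18.2]
grip_width: -0.0001
```

The stop is at a measured z of about 0.1917. Now I'll release.

{"fn": "arm_command", "kwargs": {
  "translation": [
    [0,0,-0.7],
    [0,0,-0.8],
    [0,0,-0.8],
    [0,0,-0.8],
    [0,0,-0.9],
    [0,0,0],
    [0,0,0]
  ],
  "spin": [0,0,0,0,0,0,0],
  "fingers": [0,0,0,0,0,0,0]
}}

```text
t: 3.52
tcp_pos: [0.6137, 0.0003, 0.23]
orientation: [0.707, 0.707, 0.0, 0.0]
contact_force: [0.1, 0.1, -0.3]
grip_width: -0.0004
```

```bash
python3 look.py p3
```

```text
3.6667 [6.13136413e-01 3.54661313e-04 2.29100422e-01] [ 0.00947701 -0.16731678  0.77004492]
```

View pics/p3.png

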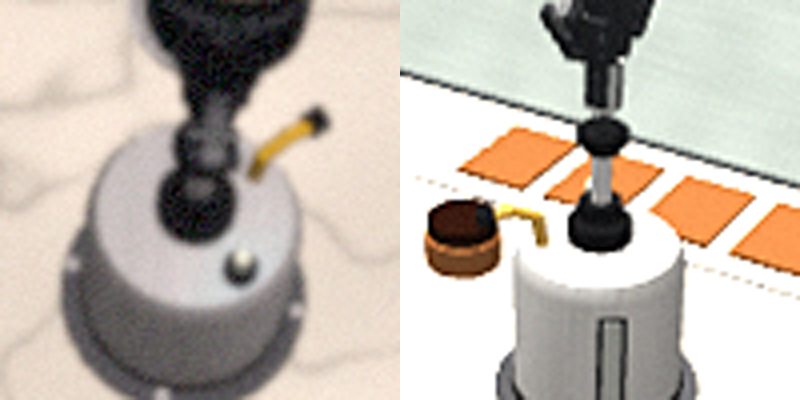

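View pics/p3w.png

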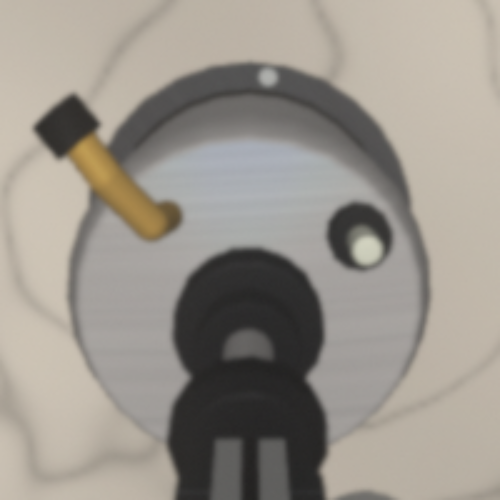

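The knob is back up and the pin is higher. Next is stroke 2.

{"fn": "arm_command", "kwargs": {
  "translation": [
    [0,0,0.7],
    [0,0,0.4],
    [0,0,0.5],
    [0,0,0.6],
    [0,0,0.6],
    [0,0,0.5],
    [0,0,0.4],
    [0,0,0.2]
  ],
  "spin": [0,0,0,0,0,0,0,0],
  "fingers": [0,0,0,0,0,0,0,0]
}}

```text
t: 4.33
tcp_pos: [0.6137, 0.0003, 0.1915]
orientation: [0.707, 0.707, 0.0, 0.001]
contact_force: [-8.4, 0.1, 34.1]
grip_width: -0.0002
```

{"fn": "arm_command", "kwargs": {
  "translation": [
    [0,0,0.1],
    [0,0,0],
    [0,0,-0.8],
    [0,0,-0.8],
    [0,0,-0.8],
    [0,0,-0.8],
    [0,0,-0.8],
    [0,0,0]
  ],
  "spin": [0,0,0,0,0,0,0,0],
  "fingers": [0,0,0,0,0,0,0,0]
}}

```text
t: 5.0
tcp_pos: [0.6139, 0.0003, 0.231]
orientation: [0.707, 0.707, 0.0, 0.001]
contact_force: [0.4, 1.2, -0.5]
grip_width: 0.0003
```

{"fn": "arm_command", "kwargs": {
  "translation": [
    [0,0,0],
    [0,0,0]
  ],
  "spin": [0,0],
  "fingers": [0,0]
}}

```text
t: 5.17
tcp_pos: [0.6132, 0.0003, 0.2291]
orientation: [0.707, 0.707, -0.0, -0.0]
contact_force: [1.2, -0.1, -0.1]
grip_width: 0.0002
```

```bash
python3 look.py p4
```

```text
5.3167 [6.13156786e-01 3.29838328e-04 2.29165238e-01] [-0.45149828 -0.13860221  0.48554759]
```

View pics/p4w.png

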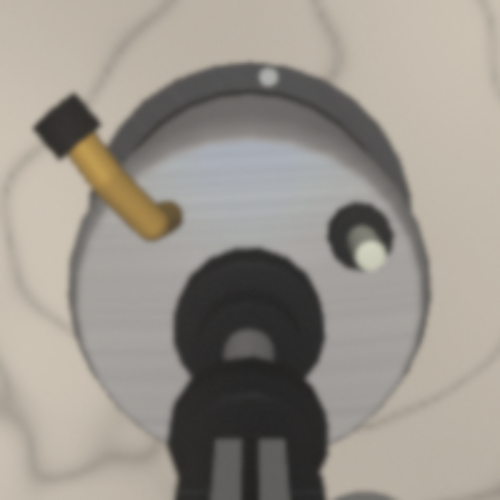

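The pin is still rising. The bottom force of 34 N was higher than I want, so stroke 3 will ease in more slowly and go slightly less deep.

{"fn": "arm_command", "kwargs": {
  "translation": [
    [0,0,0.7],
    [0,0,0.4],
    [0,0,0.6],
    [0,0,0.6],
    [0,0,0.6],
    [0,0,0.4],
    [0,0,0.25],
    [0,0,0.15]
  ],
  "spin": [0,0,0,0,0,0,0,0],
  "fingers": [0,0,0,0,0,0,0,0]
}}

```text
t: 5.98
tcp_pos: [0.6137, 0.0003, 0.1931]
orientation: [0.707, 0.707, 0.0, 0.0]
contact_force: [-2.8, -0.0, 11.9]
grip_width: -0.0001
```

{"fn": "arm_command", "kwargs": {
  "translation": [
    [0,0,0.1],
    [0,0,0.1],
    [0,0,0],
    [0,0,0]
  ],
  "spin": [0,0,0,0],
  "fingers": [0,0,0,0]
}}

```text
t: 6.32
tcp_pos: [0.6136, 0.0003, 0.1917]
orientation: [0.707, 0.707, 0.0, 0.001]
contact_force: [-3.1, 0.1, 14.1]
grip_width: 0.0002
```

{"fn": "arm_command", "kwargs": {
  "translation": [
    [0,0,-0.7],
    [0,0,-0.8],
    [0,0,-0.8],
    [0,0,-0.8],
    [0,0,-0.8],
    [0,0,0],
    [0,0,0],
    [0,0,0]
  ],
  "spin": [0,0,0,0,0,0,0,0],
  "fingers": [0,0,0,0,0,0,0,0]
}}

```text
t: 6.98
tcp_pos: [0.6132, 0.0004, 0.2292]
orientation: [0.707, 0.707, -0.0, -0.0]
contact_force: [-0.2, 0.4, 0.3]
grip_width: -0.0001
```

```bash
python3 look.py p5
```

```text
7.1333 [6.13136516e-01 3.46778596e-04 2.29170988e-01] [-0.27305396  0.64959489 -0.45208563]
```

View pics/p5w.png

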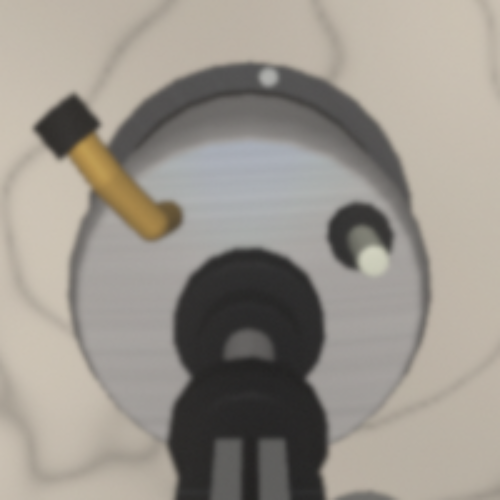

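The force was gentle this time, 14 N, and the pin rose again. Stroke 4 follows the same profile.

{"fn": "arm_command", "kwargs": {
  "translation": [
    [0,0,0.7],
    [0,0,0.4],
    [0,0,0.6],
    [0,0,0.6],
    [0,0,0.6],
    [0,0,0.4],
    [0,0,0.25],
    [0,0,0.15]
  ],
  "spin": [0,0,0,0,0,0,0,0],
  "fingers": [0,0,0,0,0,0,0,0]
}}

```text
t: 7.8
tcp_pos: [0.6137, 0.0003, 0.193]
orientation: [0.707, 0.707, 0.0, 0.0]
contact_force: [-2.3, 0.7, 11.4]
grip_width: 0.0001
```

{"fn": "arm_command", "kwargs": {
  "translation": [
    [0,0,0.1],
    [0,0,0.1],
    [0,0,0],
    [0,0,0]
  ],
  "spin": [0,0,0,0],
  "fingers": [0,0,0,0]
}}

```text
t: 8.13
tcp_pos: [0.6137, 0.0003, 0.1917]
orientation: [0.707, 0.707, 0.0, 0.001]
contact_force: [-2.5, -0.4, 15.2]
grip_width: 0.0001
```

{"fn": "arm_command", "kwargs": {
  "translation": [
    [0,0,-0.7],
    [0,0,-0.8],
    [0,0,-0.8],
    [0,0,-0.8],
    [0,0,-0.8],
    [0,0,0],
    [0,0,0],
    [0,0,0]
  ],
  "spin": [0,0,0,0,0,0,0,0],
  "fingers": [0,0,0,0,0,0,0,0]
}}

```text
t: 8.8
tcp_pos: [0.6131, 0.0003, 0.2291]
orientation: [0.707, 0.707, -0.0, -0.0]
contact_force: [0.6, 0.3, -0.5]
grip_width: 0.0003
```

```bash
python3 look.py p6; python3 - <<'E'
from h import *
for z in(.14,.15,.155,.16,.165,.167,.17):
    print(z,np.round((proj("wrist",np.array([.6477,.027,z]))-[184,80])*2.5,1))
E
```

```text
8.95 [6.13146997e-01 3.46230282e-04 2.29175491e-01] [-0.56628145 -0.75773223 -0.81293283]
0.14 [365.3 242.9]
0.15 [370.1 251.5]
0.155 [372.6 256.1]
0.16 [375.2 260.8]
0.165 [378.  265.8]
0.167 [379.1 267.9]
0.17 [380.8 271. ]
```

View pics/p6w.png

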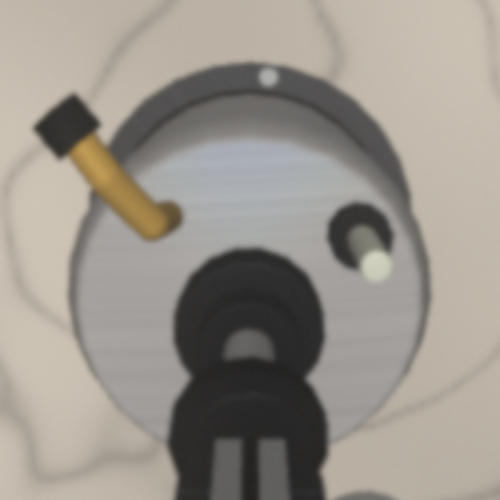

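The tip is at about (376.5,266.5), which puts it near 0.166, so the pin is nearly or fully out. More strokes do no harm, so I'll do a fifth to confirm it has stopped rising.

{"fn": "arm_command", "kwargs": {
  "translation": [
    [0,0,0.7],
    [0,0,0.4],
    [0,0,0.6],
    [0,0,0.6],
    [0,0,0.6],
    [0,0,0.4],
    [0,0,0.25],
    [0,0,0.15]
  ],
  "spin": [0,0,0,0,0,0,0,0],
  "fingers": [0,0,0,0,0,0,0,0]
}}

```text
t: 9.62
tcp_pos: [0.6137, 0.0003, 0.1931]
orientation: [0.707, 0.707, 0.0, 0.0]
contact_force: [-2.6, -0.4, 11.6]
grip_width: -0.0
```

{"fn": "arm_command", "kwargs": {
  "translation": [
    [0,0,0.1],
    [0,0,0.1],
    [0,0,0],
    [0,0,0]
  ],
  "spin": [0,0,0,0],
  "fingers": [0,0,0,0]
}}

```text
t: 9.95
tcp_pos: [0.6137, 0.0003, 0.1917]
orientation: [0.707, 0.707, 0.0, 0.001]
contact_force: [-3.9, 0.1, 13.1]
grip_width: -0.0002
```

{"fn": "arm_command", "kwargs": {
  "translation": [
    [0,0,-0.7],
    [0,0,-0.8],
    [0,0,-0.8],
    [0,0,-0.8],
    [0,0,-0.8],
    [0,0,0],
    [0,0,0],
    [0,0,0]
  ],
  "spin": [0,0,0,0,0,0,0,0],
  "fingers": [0,0,0,0,0,0,0,0]
}}

```text
t: 10.62
tcp_pos: [0.6132, 0.0003, 0.2292]
orientation: [0.707, 0.707, -0.0, -0.0]
contact_force: [-0.8, -0.7, 0.5]
grip_width: 0.0001
```

```bash
python3 look.py p7; python3 - <<'E'
import cv2,numpy as np
for k in "34567":
    w=cv2.imread(f"pics/p{k}w.png").astype(int)[220:300,330:410]
    m=(w.min(2)>175).astype(np.uint8); n,l,s,c=cv2.connectedComponentsWithStats(m)
    g=cv2.imread(f"pics/p{k}w.png",0)[200:300,320:420]
    i=1+np.argmax(s[1:,4]) if n>1 else 0
    print(k,n,c[i]+[330,220],s[i])
E
```

```text
10.7667 [6.13159579e-01 3.46285076e-04 2.29197172e-01] [ 0.07466649 -0.4236932  -0.11004587]
3 2 [366.83663366 249.21039604] [ 26  18  23  23 404]
4 2 [370.50971922 255.08423326] [ 29  23  24  26 463]
5 2 [373.64158416 260.57821782] [ 32  28  25  26 505]
6 2 [376.30164534 265.9488117 ] [ 34  33  26  27 547]
7 2 [376.34814815 265.76296296] [ 34  33  26  26 540]
```

View pics/p7w.png

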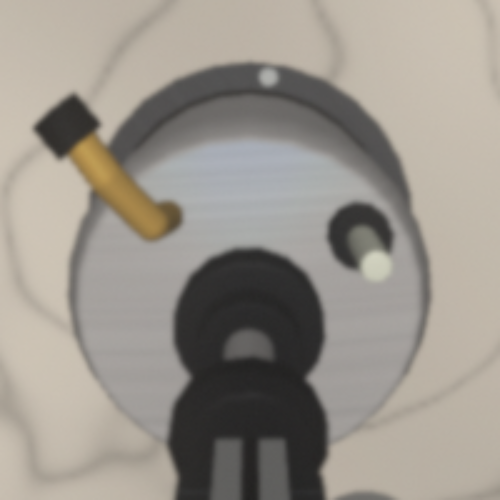

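The pin did not move between strokes 4 and 5: its tip stayed at (376,266), so it is at its end. I'll raise the hand clear.

{"fn": "arm_command", "kwargs": {
  "translation": [
    [0,0,-1.0],
    [0,0,-2.0],
    [0,0,-2.0],
    [0,0,-1.5],
    [0,0,-0.5],
    [0,0,0],
    [0,0,0],
    [0,0,0]
  ],
  "spin": [0,0,0,0,0,0,0,0],
  "fingers": [0,0,0,0,0,0,0,0]
}}

```text
t: 11.43
tcp_pos: [0.613, 0.0004, 0.2987]
orientation: [0.707, 0.707, -0.001, -0.001]
contact_force: [0.3, 0.2, 0.7]
grip_width: -0.0
```

```bash
python3 look.py p8; python3 - <<'E'
from h import *
import cv2
im=optics.capture("scene")[:,:,::-1];a=cv2.imread("pics/scene0.png")
cv2.imwrite("pics/f.png",im)
d=cv2.absdiff(cv2.GaussianBlur(im,(5,5),0),cv2.GaussianBlur(a,(5,5),0)).max(2)
cv2.imwrite("pics/fd.png",np.uint8(np.clip(d*5.,0,255)))
E
```

```text
11.5833 [6.13090322e-01 3.71568891e-04 2.98878679e-01] [ 0.37089387  0.06921963 -0.23249727]
```

View pics/p8.png

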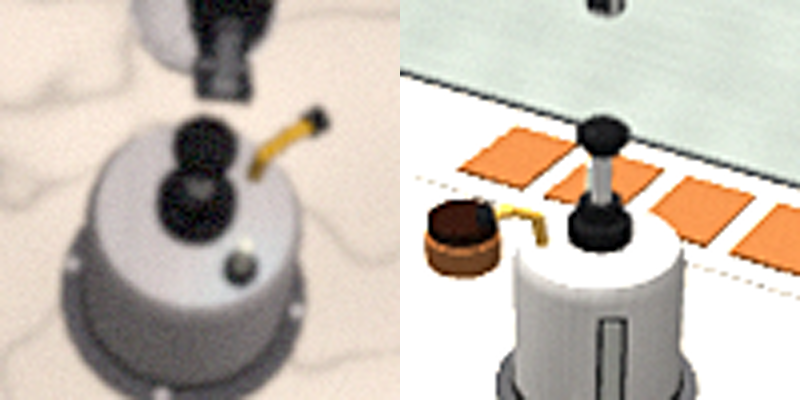

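View pics/fd.png

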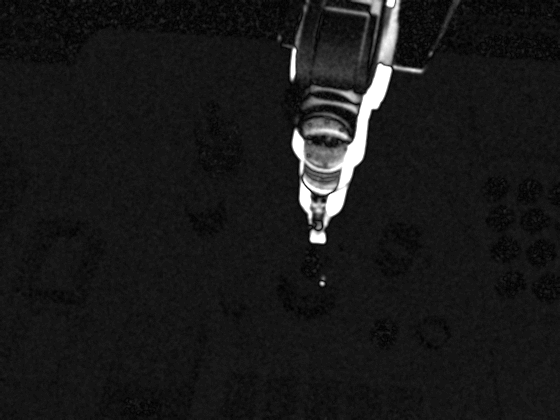

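The knob is up, the pin is out, and the hand is clear. Apart from the arm, the only change in the scene is the pin at (322,283).

```bash
python3 -c "
from workcell import ticket
print(ticket.hand_in())"
```

```text
the job is handed in; nothing more can be done
None
```

I pumped the steel sprayer with five full strokes using the shut fingertips, and the indicator pin is fully out. I handed the job in at about 11.6 s, well under the 48 s limit.

- **Pin:** it rose on each of strokes 1 to 4 and did not move on stroke 5. I measured its tip at about 0.166 m, against 0.167 m for fully out, which agrees within the calibration error.
- **Knob and hand:** the last pictures show the knob fully up. The fingertips are about 8 cm above it, with no contact force.
- **Other things on the counter:** comparing the scene camera's picture before and after shows only the arm and the pin changed.
- **Force:** stroke 2 met the stop harder than I wanted, reading 34 N at the wrist. I eased the later strokes to about 15 N or less.

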